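# Dip-check of the cooling bin at the glass-bead bench

## Robot

A 6-joint arm with a two-finger parallel gripper is mounted at the origin on the work surface. World frame = base frame: x ahead of the robot, y to its left, z up, the work surface at z = 0. Lengths are in m, angles in rad, forces in N, time in s.
With the tool pointing down it reaches from about 0.25 to 0.725 m from the base axis. Payload 4 kg.
Tool frame: the origin (TCP) lies at the very end of the fingers, on their centre line; the grasp point (between the pads) lies 19 mm behind it; z points along the fingers, y is the line along which they close (so a half turn about z gives the same grasp; the last joint's range is limited). The gripper opens to 85 mm and grips with 20 to 120 N. Pads are 22 mm wide; open, the fingers measure 114 mm over their backs; the gripper's body (76 mm by 85 mm) begins 54 mm behind the grasp point. The pads swing forward as they close: fully open they stand 13 mm farther back than shut.
Start: joints at [1.215, 0.241, 0.005, 1.335, 0, 1.571], TCP at [0.174, 0.469, 0.196] pointing down, gripper open.
Joint ranges: [-2.72, 2.72], [-1.05, 1.87], [-1.09, 1.28], [-1.99, 2.15], [-1.42, 1.44], [-3.14, 3.14]. Speed limits (rad/s): [2.79, 2.79, 3.14, 3.14, 3.14, 3.14].

## Interface

Orientations are given as a unit quaternion [x, y, z, w].
In Python, from workcell import bot, vision, workorder, boxes_of gives the robot as it stands.
- The arm moves only by the tool send_rows, never from a script. Its argument "motion" is text: rows parted by semicolons, each of 5 numbers parted by spaces: the closure, from -1 (fully open) to 1 (shut), so that 0 is half open, then the shift along the tool's x, y, z in cm, then the turn about the tool's z in rad. In form: claw x y z twist; .... A call has 1 to 5 rows; each row is the pose to reach, as a shift and turn from the pose commanded when the call began, along the tool's axes at that moment; what a row does not reach only later rows make up. A row lasts 1/10 s, in which the tool goes at most 50 mm and 8.59 degrees, less where a joint would pass 70% of its speed; a pose out of reach is approached as far as the arm can. A call with a gripper value outside its range is refused whole. The fingers move at their own pace and stop on an object; the grip force is fixed at half the most. Time passes only in rows, so rows that repeat a pose let the fingers close. It gives the time, the measured TCP pose, the force, the opening and the grip force at its end, in the units of the state.
- bot.get_obs(): the state, without advancing time (a new reading comes with each control period).
- vision.camera(name): name is "scene" or "top" or "wrist"; returns the picture (400x640x3 uint8, red, green, blue); there is no depth.
- vision.camera_model(name): a dict with "fov_y" (degrees; the focal length in pixels is half the picture's height over the tangent of half this angle, whatever the lens; pixels are square), "cx", "cy" (the principal point, pixels), "world_from_camera" (4x4, takes a point from camera to world coordinates); the wrist camera has in their place "hand_eye" (4x4, takes a point from camera to tool coordinates, whose origin is the TCP and whose axes are the flange's). Camera axes: x right, y down, z forward; pixel columns grow to the right and rows downward; lengths in m; the calibration is good to about 2 mm. A picture is of the moment at which its call begins: read the wrist's pose just before it. camera_model takes no time and is no camera call.
- workorder.job_done(): hands the job in; it is judged then, once.
Trained networks look in the newest picture that a camera, given by its name, has taken for a name from the list of things; names that differ only in an ending like _2 or _b are one class to them, and where a whole thing is asked for, a point or a joint stands for the part that bears it (a point fixed in the world has none). Each returns a list of dicts, best first, with "conf" (0 to 1); they miss things now and then, are a little off and sometimes report something else, mostly with a low value. They report only what shows in the picture. A call takes as long as a camera call. They do not tell look-alikes from the thing itself.
- boxes_of(camera, target): "rect" ([centre column, centre row, width, height] in pixels, round what is visible of it).
The state is a dict: "clock": time; "joint_pos": joint angles; "joint_vel": joint speeds; "tau": joint torques, N m; "eef_pos": TCP position; "tool_rot": TCP orientation; "ft_force": force on the tool from outside, world axes, zero at the start; "ft_torque": the same for the moment, N m; "grip_width": finger opening in m; "grasp_force": force on a finger pad.
Only numpy, scipy, OpenCV 4.12 (cv2) and the standard library are available. Lean on these libraries where they do the work, as an engineer would, in place of code of your own. Each camera call takes 0.05 s, during which the arm holds its last target. There are 200 camera calls.

## Task

Check how full the closed cooling bin is: take the gauge rod from its wooden rest, push it tip first down the slanted guide tube of the bin until its collar stops against the tube's mouth, then draw it right out again. Bring it to the white tile on the low block and finish while still holding it there for reading: rod level and still, its tip a few centimetres above the middle of the tile, touching nothing but the gripper. Leave the pliers, the mug and the dark pad where they are.

Things in the scene. Friction and masses are not known exactly. Their poses are not given: they have to be found in the camera images.
- rod: loose gauge rod, about 140 g. Origin at the middle of its aluminium handle, a bar 90 long (x) by 18 wide (y) by 20 high (z) mm: grip here. x axis along the rod: round collar 38 mm diameter at x = -50 to -56, then a round stem of 10 mm diameter to the chamfered tip at x = -166 mm. Starts level in the rest, z up, axis 62 mm above the bench, tip roughly towards the robot
- rod_tip (a point): the end of the rod's stem, at (-166, 0, 0) mm in the rod's frame
- rod_collar (a point): middle of the collar face that looks to the tip, at (-56, 0, 0) mm in the rod's frame; this face stops on the tube's mouth. Collar to tip is 110 mm
- rest: fixed wooden rest holding the rod at the start. Origin on the bench under the middle of its base board (200 x 70 x 12 mm, long in x). Two forks 12 mm thick, open at the top: at x = +94 mm under the handle's rear (62 mm high, 34 mm wide) and x = -70 mm under the stem (67 mm high, 30 mm wide). The rod's origin lies at about x = +50 mm; lift it straight up
- bin: fixed closed steel bin. Origin on the bench straight under the mouth of its guide tube. Box 150 (x) by 140 (y) by 103 mm high, its middle at x = -95 mm, so on the robot's side of the mouth; hollow, with room for the rod below the tube. Its x axis points roughly away from the robot
- guide_tube: slanted steel tube fixed to the bin. Origin at the middle of its mouth, 135 mm above the bench. x axis = tube axis, pointing out of the mouth: 35 degrees above level, away from the robot; y level. Bore 18 mm, flared to 26 at the mouth; rim 36, tube 28 mm outside, 100 mm long. With the rod seated its x axis lies along this x axis and its collar face at this origin
- tile: fixed low reading block, 100 x 100 mm, with a white ceramic tile 80 x 80 mm on it, tile top 30 mm above the bench. Origin on the bench under its middle
- pliers: bystander: loose pliers lying flat, 190 mm long, 12 mm high, beyond the tile; origin about the middle on the bench
- mug: bystander: loose white mug, 76 mm diameter, 85 mm high; origin under its middle
- graphite_pad: bystander: loose dark slab 90 x 70 x 18 mm; origin under its middle
Mind the look-alikes: they are no part of the job. What is shaped like the tile but orange or red is not meant.

How it is judged:
By the outcome, as a careful person would: the job done as asked, in the order asked, and still so for the second after the job is handed in, while the arm keeps its last pose, push and grip.
It also fails if it takes over 53 s, if anything falls off the work surface, if the arm or the gripper's body presses on something with over 40 N, if the wrist force passes 120 N, or if a joint passes its speed limit or range.

## Working session

There is one attempt and no reset: what is moved stays moved. The work goes in short steps, Python scripts to look and compute and a tool call to move; the robot and the scene stay as the last step left them, time stands still between calls to the robot, and variables do not carry over. Pictures are saved under pics/ and viewed, at most 10 in all, crops included, and the job is handed in when it is done.

Besides the shell and the picture viewer there is one more tool, called after "Call:" in YAML: its name, and indented under it one key for each argument. send_rows: Moves the arm, as the interface text tells. Its arguments: {"type":"object","properties":{"motion":{"type":"string"}},"required":["motion"]}

```bash
ls; mkdir -p pics; python3 - <<'E'
from workcell import bot, vision, workorder, boxes_of
import cv2
o=bot.get_obs();print({k:o[k] for k in("clock","eef_pos","tool_rot","grip_width")})
for c in("top","scene"):
    cv2.imwrite(f"pics/{c}0.png",vision.camera(c)[:,:,::-1])
    m=vision.camera_model(c);print(c,m)
    for t in("rod","rest","bin","guide_tube","tile","pliers","mug","graphite_pad"):
        print(t,[(round(d["conf"],2),[round(x) for x in d["rect"]]) for d in boxes_of(c,t)][:3])
print(vision.camera_model("wrist"))
E
```

```text
pics
{'clock': 0.0, 'eef_pos': array([0.1739074 , 0.46801991, 0.19530337]), 'tool_rot': array([ 1.76945391e-01,  9.84220108e-01, -1.03414971e-03, -1.95074469e-04]), 'grip_width': 0.08578541432018462}
top {'fov_y': 45.27685608131956, 'cx': 321.90604587503634, 'cy': 203.0177766670879, 'world_from_camera': array([[ 5.79301643e-02, -9.74524957e-01,  2.16668422e-01,
         3.35912202e-01],
       [-9.98319508e-01, -5.62227084e-02,  1.40416431e-02,
        -2.77013514e-04],
       [-1.50224613e-03, -2.17117747e-01, -9.76144266e-01,
         1.29423486e+00],
       [ 0.00000000e+00,  0.00000000e+00,  0.00000000e+00,
         1.00000000e+00]])}
rod [(0.83, [226, 243, 22, 79])]
rest [(0.81, [229, 239, 44, 82]), (0.6, [228, 242, 23, 75])]
bin [(0.97, [433, 294, 69, 76])]
guide_tube [(0.66, [434, 271, 15, 32])]
tile [(0.9, [292, 208, 48, 45]), (0.67, [390, 195, 39, 35]), (0.58, [338, 256, 33, 38])]
pliers [(0.64, [348, 153, 40, 65])]
mug [(0.88, [490, 253, 36, 45])]
graphite_pad [(0.63, [226, 239, 22, 78])]
scene {'fov_y': 51.640088285870775, 'cx': 313.5095154994498, 'cy': 197.12565229837094,
[... 340 characters left out ...]
(0.98, [225, 162, 56, 58])]
guide_tube [(0.66, [222, 166, 14, 18])]
tile [(0.76, [260, 247, 35, 42]), (0.58, [354, 229, 42, 41])]
pliers [(0.8, [303, 285, 31, 69])]
mug [(0.69, [168, 204, 36, 37])]
graphite_pad [(0.64, [454, 200, 33, 29]), (0.18, [405, 190, 15, 52])]
{'fov_y': 64.91560411366119, 'cx': 318.2393718092563, 'cy': 200.3205077287288, 'hand_eye': array([[ 1.16100308e-04, -9.54142599e-01, -2.99352446e-01,
         7.59288932e-02],
       [ 9.99999667e-01, -1.30876806e-04,  8.04988929e-04,
        -7.42867824e-04],
       [-8.07252521e-04, -2.99352440e-01,  9.54142267e-01,
        -1.77186277e-01],
       [ 0.00000000e+00,  0.00000000e+00,  0.00000000e+00,
         1.00000000e+00]])}
```

```bash
python3 -c "
import cv2
a=cv2.imread('pics/top0.png')[110:350,170:530];cv2.imwrite('pics/top0c.png',cv2.resize(a,None,fx=2.2,fy=2.2,interpolation=2))
a=cv2.imread('pics/scene0.png')[100:340,130:490];cv2.imwrite('pics/sc0c.png',cv2.resize(a,None,fx=2.2,fy=2.2,interpolation=2))"
```

```text
(no output)
```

View pics/top0c.png

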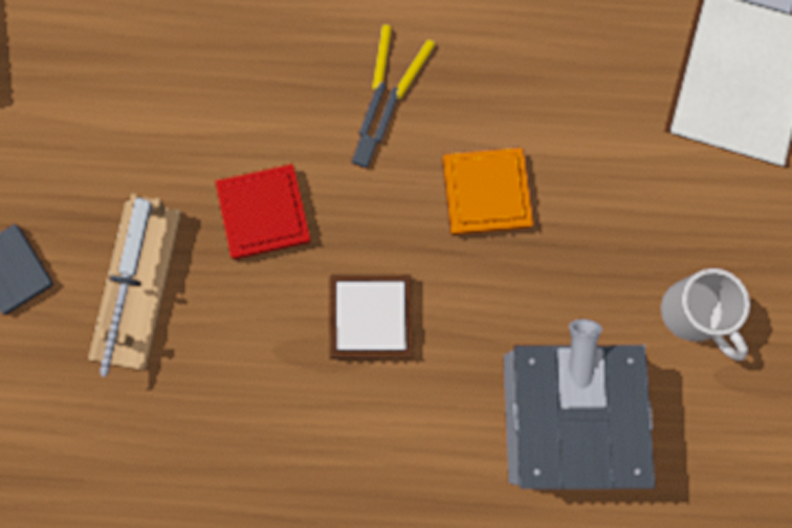

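View pics/sc0c.png

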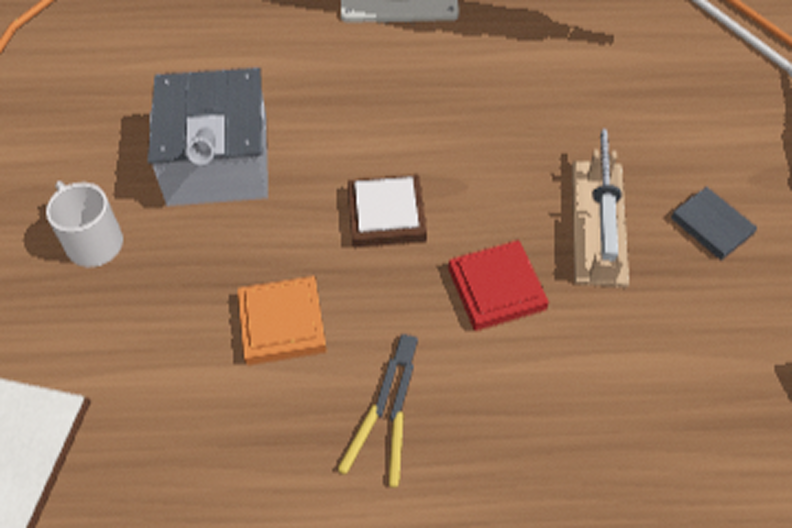

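```bash
cat > h.py <<'E'
from workcell import bot, vision, workorder, boxes_of
import cv2, numpy as np
from scipy.spatial.transform import Rotation as R
def cam(name,obs=None):
    m=vision.camera_model(name);f=200/np.tan(np.radians(m["fov_y"])/2)
    if name=="wrist":
        o=obs or bot.get_obs();T=np.eye(4);T[:3,:3]=R.from_quat(o["tool_rot"]).as_matrix();T[:3,3]=o["eef_pos"];W=T@m["hand_eye"]
    else: W=m["world_from_camera"]
    return f,m["cx"],m["cy"],W
def px2w(c,u,v,z):
    f,cx,cy,W=c;d=W[:3,:3]@[(u-cx)/f,(v-cy)/f,1];p=W[:3,3];return p+d*(z-p[2])/d[2]
def w2px(c,P):
    f,cx,cy,W=c;q=W[:3,:3].T@(np.array(P)-W[:3,3]);return np.array([cx+f*q[0]/q[2],cy+f*q[1]/q[2]])
def totool(dw):
    o=bot.get_obs();return R.from_quat(o["tool_rot"]).inv().apply(dw)*100
E
python3 - <<'E'
from h import *
np.set_printoptions(precision=4,suppress=True)
t=cam("top");s=cam("scene")
T=lambda a,b,z:px2w(t,170+a/2.2,110+b/2.2,z)
S=lambda a,b,z:px2w(s,130+a/2.2,100+b/2.2,z)
print("rear",T(142,200,.072),S(611,258,.072));print("collar",T(124,281,.062),S(607,193,.062));print("tip",T(104,373,.062),S(604,130,.062))
print("mouth",T(585,328,.135),S(202,148,.135))
print("tile",T(371,315,.03),S(388,205,.03))
for p in((513,348),(644,346),(652,486),(522,487)):print("bin",T(*p,.103))
for p in((152,161),(262,158),(261,69),(156,74)):print("binS",S(*p,.103))
o=bot.get_obs();print(R.from_quat(o["tool_rot"]).as_matrix())
cv2.imwrite("pics/w0.png",vision.camera("wrist")[:,:,::-1])
w=cam("wrist");print(w[3])
E
```

```text
rear [0.5997 0.2456 0.072 ] [0.6119 0.2475 0.072 ]
collar [0.5032 0.2593 0.062 ] [0.5042 0.2628 0.062 ]
tip [0.3951 0.2715 0.062 ] [0.3953 0.2772 0.062 ]
mouth [ 0.4707 -0.2662  0.135 ] [ 0.4702 -0.2598  0.135 ]
tile [ 0.4837 -0.034   0.03  ] [ 0.4907 -0.0265  0.03  ]
bin [ 0.4473 -0.1931  0.103 ]
bin [ 0.458  -0.3398  0.103 ]
bin [ 0.3062 -0.3477  0.103 ]
bin [ 0.297  -0.2061  0.103 ]
binS [ 0.4632 -0.3301  0.103 ]
binS [ 0.4629 -0.1886  0.103 ]
binS [ 0.303 -0.198  0.103]
binS [ 0.3081 -0.343   0.103 ]
[[-0.9374  0.3484  0.    ]
 [ 0.3484  0.9374  0.0001]
 [ 0.      0.0001 -1.    ]]
[[ 0.3483  0.8943  0.2809  0.1028]
 [ 0.9374 -0.3325 -0.1035  0.4944]
 [ 0.0009  0.2994 -0.9541  0.3734]
 [ 0.      0.      0.      1.    ]]
```

View pics/w0.png

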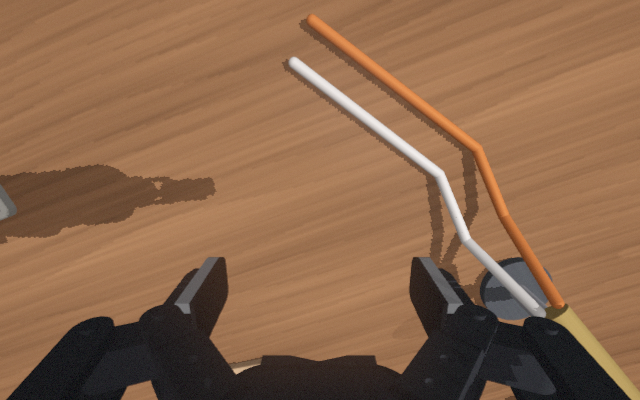

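Call:
send_rows:
  motion: "-1 -4.5 -0.7 0 -0.05; -1 -9 -1.4 0 -0.1; -1 -13.5 -2.1 0 -0.15; -1 -18 -2.8 0 -0.2; -1 -22 -3.5 0 -0.225"

```text
clock: 1.45
eef_pos: [0.3699, 0.3581, 0.1963]
tool_rot: [0.065, 0.998, 0.0, 0.0]
ft_force: [0.4, 0.4, 0.0]
grip_width: 0.0856
grasp_force: 0.0
```

```bash
python3 - <<'E'
from h import *
o=bot.get_obs();print(o["clock"],o["eef_pos"],totool(np.array([.547,.255,.195])-o["eef_pos"]))
E
```

```text
1.45 [0.36991611 0.35810907 0.19632797] [-18.89385517  -7.93238025   0.13814674]
```

Call:
send_rows:
  motion: "-1 -4.5 -1.9 0 0; -1 -9 -3.8 0 0; -1 -13.5 -5.7 0 0; -1 -18.9 -7.9 0 0; -1 -18.9 -7.9 0 0"

```text
clock: 1.95
eef_pos: [0.5495, 0.2528, 0.1952]
tool_rot: [0.068, 0.998, -0.0, 0.001]
ft_force: [-0.1, -0.8, -0.0]
grip_width: 0.0855
grasp_force: 0.0
```

```bash
python3 - <<'E'
from h import *
o=bot.get_obs();print(o["clock"],o["eef_pos"],o["tool_rot"])
w=cam("wrist",o);im=vision.camera("wrist")[:,:,::-1].copy();cv2.imwrite("pics/w1.png",im)
d=np.array([.991,-.13,0]);O=np.array([.559,.2535,.062])
for x in(-.166,-.056,0,.045):print(x,w2px(w,O+x*d))
E
```

```text
1.95 [0.54945045 0.25283342 0.19524824] [ 6.83935556e-02  9.97658079e-01 -4.80169542e-04  6.69243536e-04]
-0.166 [320.11233826   3.84941801]
-0.056 [320.62825156 133.29493378]
0 [320.85014842 188.97008818]
0.045 [321.01230547 229.65619196]
```

View pics/w1.png

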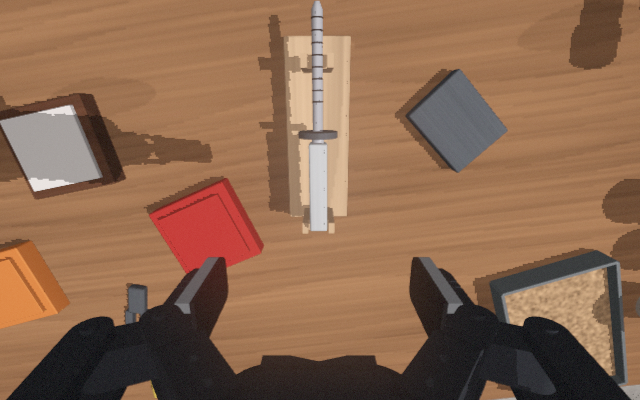

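Call:
send_rows:
  motion: "-1 0.3 0 4.5 0; -1 0.3 0 9 0; -1 0.3 0 13 0; -1 0.3 0 15.2 0; -1 0.3 0 15.2 0"

```text
clock: 2.5
eef_pos: [0.5376, 0.256, 0.0401]
tool_rot: [0.065, 0.998, -0.002, -0.004]
ft_force: [0.5, -0.6, 0.1]
grip_width: 0.0849
grasp_force: 0.0
```

Call:
send_rows:
  motion: "1 0 0 0 0; 1 0 0 0 0; 1 0 0 0 0; 1 0 0 0 0; 1 0 0 0 0"

```text
clock: 3.0
eef_pos: [0.5429, 0.2569, 0.0452]
tool_rot: [0.065, 0.998, 0.0, 0.001]
ft_force: [0.2, -0.6, -0.4]
grip_width: 0.012
grasp_force: 0.0
```

Call:
send_rows:
  motion: "1 0 0 0 0; 1 0 0 0 0; 1 0 0 0 0"

```text
clock: 3.3
eef_pos: [0.5423, 0.2566, 0.0442]
tool_rot: [0.065, 0.998, -0.0, -0.0]
ft_force: [0.0, -0.1, -0.3]
grip_width: 0.0001
grasp_force: 0.0
```

```bash
python3 - <<'E'
from h import *
a=vision.camera("top")[170:330,170:340,::-1];s=vision.camera("scene")[120:280,330:500,::-1];w=vision.camera("wrist")[:,:,::-1]
b=np.hstack([cv2.resize(a,(400,376)),cv2.resize(s,(400,376))]);w=cv2.resize(w,(360,225));c=np.zeros((600,800,3),np.uint8);c[:376]=b;c[375:,:360]=w;cv2.imwrite("pics/m1.png",c)
E
```

```text
(no output)
```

View pics/m1.png

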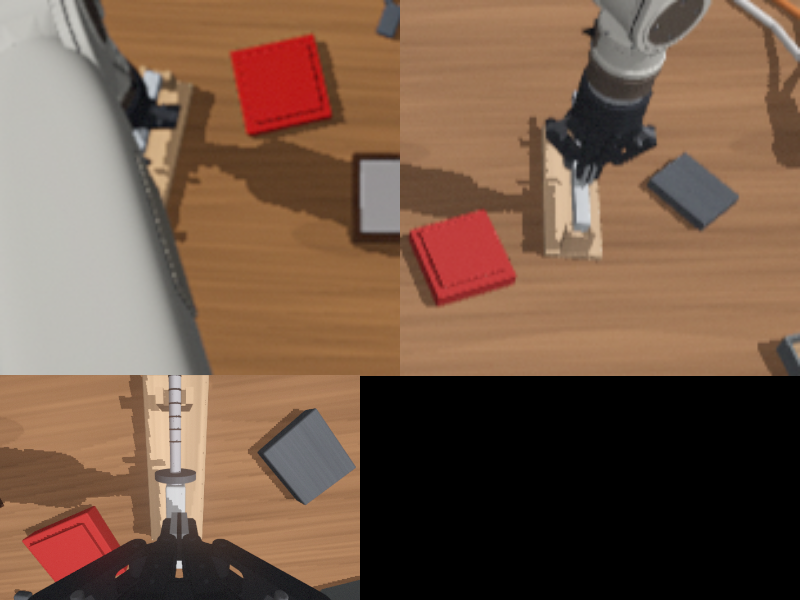

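```bash
python3 - <<'E'
from h import *
s=vision.camera("scene")[160:240,370:450,::-1];w=vision.camera("wrist")[180:400,220:420,::-1]
c=np.zeros((440,800,3),np.uint8);c[:400,:400]=cv2.resize(s,(400,400),interpolation=2);c[:440,400:]=cv2.resize(w,(400,440),interpolation=2);cv2.imwrite("pics/m2.png",c)
o=bot.get_obs();print(o["grip_width"],o["grasp_force"],o["eef_pos"],o["ft_force"])
E
```

```text
-0.00017915038515863263 0.0 [0.54227582 0.25662496 0.04412489] [-0.82362055 -0.2746033   0.55989002]
```

View pics/m2.png

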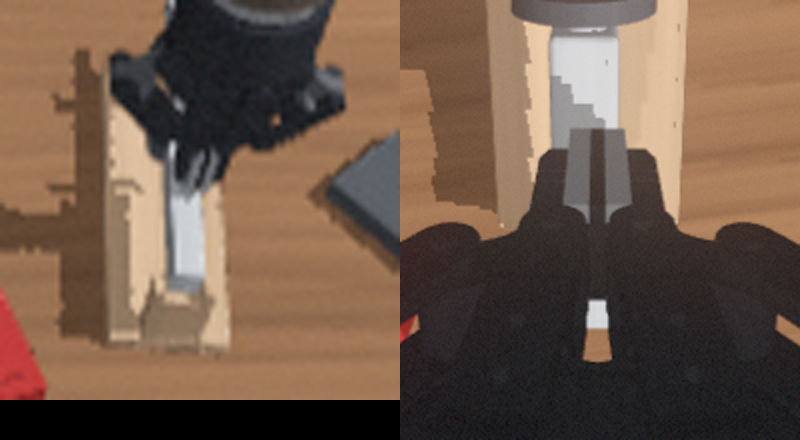

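```bash
python3 - <<'E'
from h import *
o=bot.get_obs();s=cam("scene")
for z in(.044,.06,.075,.09):print(z,w2px(s,[*o["eef_pos"][:2],z]))
d=np.array([.991,-.13,0]);O=np.array([.559,.2525,.062])
print(w2px(s,O+.045*d+[0,0,.01]),w2px(s,O-.056*d))
E
```

```text
0.044 [404.83973056 202.08556956]
0.06 [405.89724904 198.89754962]
0.075 [406.91010393 195.84417358]
0.09 [407.94437111 192.72624755]
[406.91085718 214.72306602] [404.84576107 187.57656082]
```

Call:
send_rows:
  motion: "-1 -0.3 -0.4 -1 0; -1 -0.5 -0.4 -1 0; -1 -0.5 -0.4 -1 0; -1 -0.5 -0.4 -1 0; -1 -0.5 -0.4 -1 0"

```text
clock: 4.05
eef_pos: [0.5466, 0.252, 0.054]
tool_rot: [0.065, 0.998, -0.0, -0.0]
ft_force: [0.4, 1.2, 0.1]
grip_width: 0.0721
grasp_force: 0.0
```

Call:
send_rows:
  motion: "-1 0 0 0 0; -1 0 0 1 0; -1 0 0 2 0; -1 0 0 3 0; -1 0 0 3 0"

```text
clock: 4.55
eef_pos: [0.5448, 0.2512, 0.0215]
tool_rot: [0.065, 0.998, -0.001, -0.002]
ft_force: [-0.1, -0.7, -0.4]
grip_width: 0.0854
grasp_force: 0.0
```

```bash
python3 - <<'E'
from h import *
o=bot.get_obs();print(o["clock"],o["joint_pos"],o["eef_pos"],o["grip_width"])
s=vision.camera("scene")[160:240,370:450,::-1];w=vision.camera("wrist")[180:400,220:420,::-1]
c=np.zeros((440,800,3),np.uint8);c[:400,:400]=cv2.resize(s,(400,400),interpolation=2);c[:440,400:]=cv2.resize(w,(400,440),interpolation=2);cv2.imwrite("pics/m3.png",c)
E
```

```text
4.55 [4.31990279e-01 5.63117954e-01 1.73676262e-02 1.02985212e+00
 2.48345113e-05 5.62747777e-01] [0.5448024  0.25118067 0.02151498] 0.08539196103404206
```

View pics/m3.png

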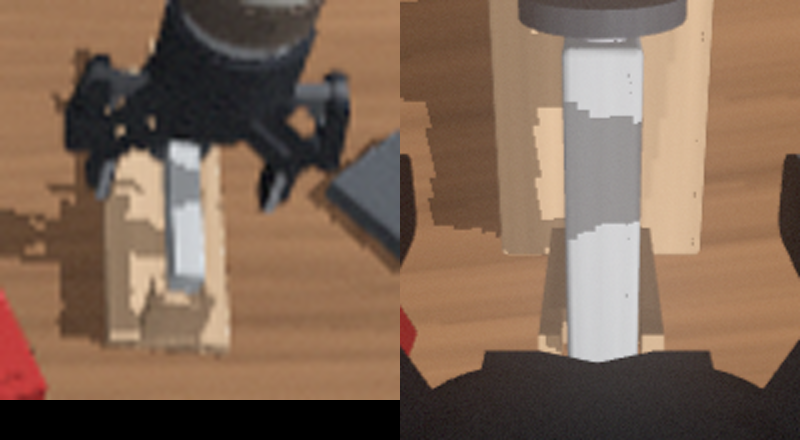

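Call:
send_rows:
  motion: "-1 -0.2 0 0.6 0; 1 -0.2 0 0.6 0; 1 -0.2 0 0.6 0; 1 -0.2 0 0.6 0; 1 -0.2 0 0.6 0"

```text
clock: 5.15
eef_pos: [0.5489, 0.2519, 0.0185]
tool_rot: [0.065, 0.998, 0.0, 0.0]
ft_force: [0.9, -0.1, -0.5]
grip_width: 0.0284
grasp_force: 0.0
```

Call:
send_rows:
  motion: "1 0 0 0 0; 1 0 0 0 0; 1 0 0 0 0; 1 0 0 0 0"

```text
clock: 5.55
eef_pos: [0.549, 0.2519, 0.0187]
tool_rot: [0.065, 0.998, 0.0, 0.0]
ft_force: [-0.6, 0.1, 2.9]
grip_width: 0.0164
grasp_force: 60.1
```

Call:
send_rows:
  motion: "1 0 0 -2 0; 1 0 0 -6 0; 1 0 0 -11 0; 1 0 0 -16 0; 1 0 0 -18 0"

```text
clock: 6.05
eef_pos: [0.5507, 0.2527, 0.2037]
tool_rot: [0.065, 0.998, 0.002, 0.004]
ft_force: [1.1, 0.2, -1.0]
grip_width: 0.0164
grasp_force: 59.6
```

Call:
send_rows:
  motion: "1 1 -3 0 0.14; 1 2 -7 0 0.28; 1 3 -11 0 0.42; 1 4 -15 0 0.56; 1 5 -19 0 0.7"

```text
clock: 6.55
eef_pos: [0.4731, 0.0686, 0.1975]
tool_rot: [0.406, 0.914, -0.0, -0.0]
ft_force: [0.8, -0.3, -1.2]
grip_width: 0.0164
grasp_force: 59.6
```

```bash
python3 - <<'E'
from h import *
o=bot.get_obs();print(o["clock"],o["eef_pos"],o["grip_width"],o["joint_pos"])
M=R.from_quat(o["tool_rot"]).as_matrix();print("tool x",M[:,0],"todo",totool(np.array([.378,-.166,.2])-o["eef_pos"]))
for c in("top","scene"):
  vision.camera(c);print(c,[(round(d["conf"],2),np.round(d["rect"],1)) for d in boxes_of(c,"rod")][:2])
d=-M[:,0]*np.array([1,1,0]);O=o["eef_pos"]+.010*d+[0,0,.043]
for c in("top","scene"):print(w2px(cam(c),O-.166*d),w2px(cam(c),O+.045*d))
E
```

```text
6.55 [0.47311619 0.06856947 0.19753203] 0.016422658729082527 [ 1.44062013e-01  1.97569781e-01 -4.66347651e-02  1.32770627e+00
 -1.87245776e-04  9.80058595e-01]
tool x [-6.70438414e-01  7.41965037e-01  4.65228593e-04] todo [-11.02716505 -22.78397638  -0.22846174]
top [(0.52, array([240.4, 287.5,   2.8,   4. ])), (0.19, array([434.6, 273.2,  13. ,  34.4]))]
scene [(0.74, array([357.2, 132.6,  53.3,  43. ]))]
[238.38859093 289.2161741 ] [314.56701859 228.89489347]
[381.53968819 109.86345468] [327.59241261 149.90646551]
```

Call:
send_rows:
  motion: "1 -2 -4.4 0 0.14; 1 -4 -8.8 0 0.28; 1 -6.5 -13.4 0 0.42; 1 -9 -18.2 0 0.56; 1 -11 -22.8 0 0.67"

```text
clock: 7.25
eef_pos: [0.3834, -0.1599, 0.1981]
tool_rot: [0.682, 0.731, 0.0, 0.0]
ft_force: [0.4, -1.5, -2.0]
grip_width: 0.0167
grasp_force: 59.7
```

Call:
send_rows:
  motion: "1 0 0 2 0; 1 0 0 5 0; 1 0 0 7 0; 1 0 0 8.5 0; 1 0 0 9.5 0"

```text
clock: 7.75
eef_pos: [0.383, -0.1581, 0.1017]
tool_rot: [0.681, 0.732, -0.0, -0.001]
ft_force: [-0.2, -0.3, -1.1]
grip_width: 0.0166
grasp_force: 59.8
```

```bash
python3 - <<'E'
from h import *
o=bot.get_obs();print(o["clock"],o["eef_pos"],o["grip_width"],o["joint_pos"],o["ft_force"])
M=R.from_quat(o["tool_rot"]).as_matrix();print("tool x",M[:,0],"todo",totool(np.array([.378,-.166,.1])-o["eef_pos"]))
s=vision.camera("scene")[80:230,160:360,::-1];w=vision.camera("wrist")[:,:,::-1]
c=np.zeros((600,800,3),np.uint8);c[:300,:400]=cv2.resize(s,(400,300),interpolation=2);c[:300,400:]=cv2.resize(vision.camera("top")[200:350,250:450,::-1],(400,300));c[300:,:480]=cv2.resize(w,(480,300));cv2.imwrite("pics/m4.png",c)
E
```

```text
7.75 [ 0.38301604 -0.15808489  0.10172037] 0.016615040045472665 [-3.91691208e-01  1.45098462e-01 -3.73622668e-01  1.05400144e+00
  3.09733603e-04  1.10681814e+00] [-0.16092956 -0.33512032 -1.08375109]
tool x [-0.0722228   0.99738787  0.001139  ] todo [-0.75341208 -0.55718697  0.17206145]
```

View pics/m4.png

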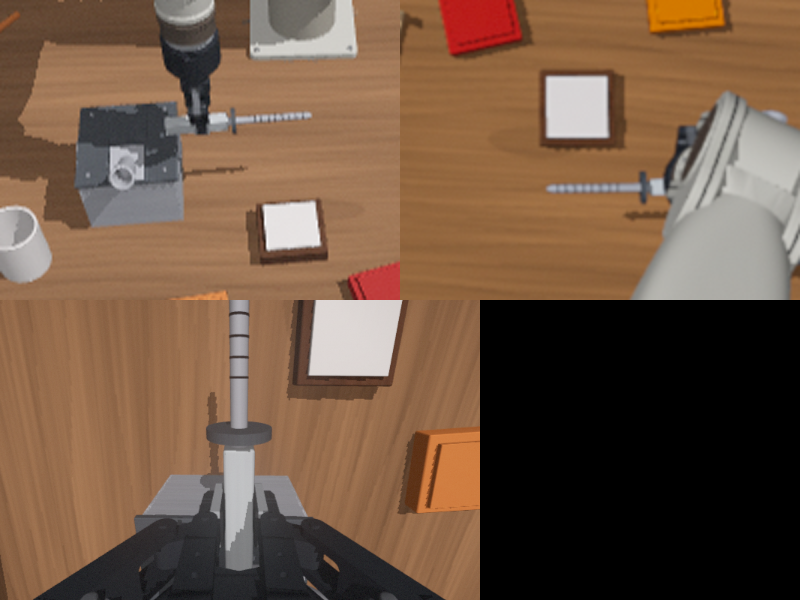

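```bash
cat >> h.py <<'E'
def tri(a,b):
    P=[]
    for n in("top","scene"):
        f,cx,cy,W=cam(n);P.append(np.array([[f,0,cx],[0,f,cy],[0,0,1]])@np.linalg.inv(W)[:3])
    X=cv2.triangulatePoints(P[0],P[1],np.array(a,float),np.array(b,float)).ravel();return X[:3]/X[3]
E
python3 - <<'E'
from h import *
print(tri((323.5,294),(315.5,137.5)),tri((371.5,293.5),(277,140)))
s=cam("scene");t=cam("top")
print(px2w(s,160+182/2,80+172/2,.103),px2w(s,160+176/2,80+104/2,.103))
E
```

```text
[0.37222928 0.00171476 0.14192467] [ 0.37980154 -0.11078501  0.14342324]
[ 0.44157034 -0.18420455  0.103     ] [ 0.30568926 -0.19978293  0.103     ]
```

Call:
send_rows:
  motion: "1 -0.5 0 1.2 0; 1 -0.5 0 2.3 0; 1 -0.5 0 2.9 0; 1 -0.5 0 3.3 0; 1 -0.5 0 3.7 0"

```text
clock: 8.4
eef_pos: [0.3834, -0.163, 0.0672]
tool_rot: [0.682, 0.732, 0.001, -0.0]
ft_force: [-4.3, 7.9, 15.5]
grip_width: 0.0167
grasp_force: 62.5
```

Call:
send_rows:
  motion: "1 0 0 0.3 0; 1 0 0 0.6 0; 1 0 0 0.8 0; 1 0 0 1 0; 1 0 0 1 0"

```text
clock: 8.9
eef_pos: [0.3836, -0.1614, 0.0579]
tool_rot: [0.681, 0.732, 0.002, -0.001]
ft_force: [-2.8, 10.7, 15.4]
grip_width: 0.017
grasp_force: 66.3
```

```bash
python3 - <<'E'
from h import *
o=bot.get_obs();print(o["clock"],o["eef_pos"],o["ft_force"],o["ft_torque"])
for c in("top","scene"):
  vision.camera(c);print(c,[(round(d["conf"],2),np.round(d["rect"],1)) for d in boxes_of(c,"rod")][:2])
M=R.from_quat(o["tool_rot"]).as_matrix();d0=-M[:,0]*[1,1,0]
for a in (0,.3,.5,.6):
  d=d0*np.cos(a)+np.array([0,0,np.sin(a)]);O=o["eef_pos"]+[0,0,.0415]+.008*d
  print(a,[w2px(cam(c),O-.166*d).round(1) for c in("top","scene")])
E
```

```text
8.9 [ 0.38359426 -0.1613762   0.05791087] [-2.84754892 10.66857697 15.40758494] [ 1.60870394  0.7246274  -0.12944452]
top [(0.76, array([354.9, 293.8,  48.5,   8.9]))]
scene [(0.86, array([279.6, 152.2,  68.8,  15.4]))]
0 [array([324.9, 294.6]), array([312.6, 147.4])]
0.3 [array([327.6, 295.1]), array([310.2, 157.8])]
0.5 [array([332.2, 295.4]), array([306.3, 164.2])]
0.6 [array([335.3, 295.5]), array([303.8, 167.2])]
```

Call:
send_rows:
  motion: "1 0 0 0.2 0; 1 0 0 0.4 0; 1 0 0 0.6 0; 1 0 0 0.7 0; 1 0 0 0.7 0"

```text
clock: 9.6
eef_pos: [0.3837, -0.1613, 0.0511]
tool_rot: [0.681, 0.732, 0.003, -0.001]
ft_force: [-3.9, 11.8, 16.1]
grip_width: 0.0165
grasp_force: 70.2
```

```bash
cat >> h.py <<'E'
def rodfit(yaw_d,O0,show=True):
    "angle & origin from boxes: prints boxes"
    for c in("top","scene"):
        vision.camera(c);print(c,[(round(d["conf"],2),np.round(d["rect"],1)) for d in boxes_of(c,"rod")][:2])
E
python3 - <<'E'
from h import *
o=bot.get_obs();print(o["clock"],o["eef_pos"],o["ft_force"])
rodfit(0,0)
M=R.from_quat(o["tool_rot"]).as_matrix();d0=-M[:,0]*[1,1,0]
for a in (.3,.4,.5,.6):
  d=d0*np.cos(a)+np.array([0,0,np.sin(a)]);O=o["eef_pos"]+[0,0,.0415]+.008*d
  print(a,[w2px(cam(c),O-.166*d).round(1) for c in("top","scene")])
E
```

```text
9.6 [ 0.383657   -0.16127956  0.05111387] [-3.90986977 11.75818833 16.06118907]
top [(0.65, array([355.2, 293.4,  44.7,  10.7]))]
scene [(0.81, array([278. , 155.9,  66.4,  16.3]))]
0.3 [array([327.6, 295.2]), array([310.3, 159.3])]
0.4 [array([329.6, 295.3]), array([308.5, 162.5])]
0.5 [array([332.1, 295.4]), array([306.4, 165.6])]
0.6 [array([335.2, 295.5]), array([303.8, 168.5])]
```

Call:
send_rows:
  motion: "1 0 0 0.1 0; 1 0 0 0.2 0; 1 0 0 0.3 0; 1 0 0 0.4 0; 1 0 0 0.4 0"

```text
clock: 10.3
eef_pos: [0.3837, -0.1616, 0.0471]
tool_rot: [0.681, 0.732, 0.002, -0.001]
ft_force: [-4.2, 10.8, 16.1]
grip_width: 0.0165
grasp_force: 72.7
```

```bash
python3 - <<'E'
from h import *
o=bot.get_obs();print(o["clock"],o["eef_pos"],o["ft_force"])
rodfit(0,0)
E
```

```text
10.3 [ 0.38366476 -0.1615675   0.04712384] [-4.20403751 10.76769363 16.09617653]
top [(0.75, array([356.9, 295.8,  42.5,  10.9]))]
scene [(0.9, array([275.4, 156.9,  64.7,  20.5]))]
```

Call:
send_rows:
  motion: "1 0 0 -3 0; 1 0 0 -8 0; 1 0 0 -13 0; 1 0 0 -18 0; 1 0 0 -20 0"

```text
clock: 11.0
eef_pos: [0.3854, -0.1648, 0.2507]
tool_rot: [0.682, 0.731, 0.002, 0.004]
ft_force: [0.5, -0.5, -2.3]
grip_width: 0.0165
grasp_force: 70.1
```

Call:
send_rows:
  motion: "1 -0.5 4 0 -0.14; 1 -1 8 0 -0.28; 1 -2 12 0 -0.42; 1 -3 16 0 -0.56; 1 -4 20 0 -0.7"

```text
clock: 11.5
eef_pos: [0.5871, -0.1899, 0.2453]
tool_rot: [0.387, 0.922, 0.0, 0.0]
ft_force: [0.1, -0.5, -1.1]
grip_width: 0.0167
grasp_force: 70.0
```

```bash
python3 - <<'E'
from h import *
o=bot.get_obs();print(o["clock"],o["eef_pos"])
M=R.from_quat(o["tool_rot"]).as_matrix();print("tool x",M[:,0],"todo",totool(np.array([.64,-.251,.235])-o["eef_pos"]),np.arctan2(-M[1,0],-M[0,0]))
E
```

```text
11.5 [ 0.58711725 -0.1898618   0.24529702]
tool x [-7.00482594e-01  7.13669336e-01 -4.63134142e-04] todo [-8.06711345 -0.50887161  1.03327769] -0.7947227336443601
```

Call:
send_rows:
  motion: "1 -2 -0.1 0 -0.14; 1 -4 -0.2 0 -0.28; 1 -6 -0.3 0 -0.42; 1 -8.1 -0.5 0 -0.56; 1 -8.1 -0.5 0 -0.7"

```text
clock: 12.0
eef_pos: [0.6393, -0.2534, 0.2432]
tool_rot: [0.048, 0.999, -0.0, -0.001]
ft_force: [-0.1, -0.1, -1.4]
grip_width: 0.0165
grasp_force: 70.0
```

Call:
send_rows:
  motion: "1 0 0 0.5 -0.08; 1 0 0 1 -0.165; 1 0 0 1 -0.165; 1 0 0 1 -0.165"

```text
clock: 12.4
eef_pos: [0.6382, -0.2514, 0.2351]
tool_rot: [-0.031, 1.0, 0.0, -0.0]
ft_force: [0.1, -0.3, -0.8]
grip_width: 0.0168
grasp_force: 70.0
```

```bash
python3 - <<'E'
from h import *
o=bot.get_obs();print(o["clock"],o["eef_pos"],o["joint_pos"])
M=R.from_quat(o["tool_rot"]).as_matrix();d0=-M[:,0]*[1,1,0];print("yaw",np.arctan2(d0[1],d0[0]))
w=cam("wrist",o)
for n in("rod","guide_tube"):
  for c in("top","scene","wrist"):
    vision.camera(c);print(c,n,[(round(d["conf"],2),np.round(d["rect"],1)) for d in boxes_of(c,n)][:2])
for a in (.5,.6):
  d=d0*np.cos(a)+np.array([0,0,np.sin(a)]);O=o["eef_pos"]+[0,0,.0415]+.008*d
  print(a,[w2px(cam(c,o),O-.166*d).round(1) for c in("top","scene","wrist")],[w2px(cam(c,o),O-.056*d).round(1) for c in("top","scene","wrist")])
print("mouth",[w2px(cam(c,o),[.472,-.263,.135]).round(1) for c in("top","scene","wrist")])
s=vision.camera("scene")[110:260,140:340,::-1];W=vision.camera("wrist")[:,:,::-1]
c=np.zeros((600,800,3),np.uint8);c[:300,:400]=cv2.resize(s,(400,300),interpolation=2);c[:300,400:]=cv2.resize(vision.camera("top")[200:350,350:550,::-1],(400,300),interpolation=2);c[300:,:480]=cv2.resize(W,(480,300));cv2.imwrite("pics/m5.png",c)
E
```

```text
12.4 [ 0.63821715 -0.25138756  0.23506854] [-3.75241058e-01  6.45500303e-01  7.28242523e-01  1.65405170e+00
  2.57417646e-05 -4.37811282e-01]
yaw 0.06257027260099544
top rod []
scene rod [(0.77, array([211.3, 181.2,  17. ,  37.1])), (0.23, array([301.7, 288.1,  30.8,  71.3]))]
wrist rod [(0.73, array([321.1, 182.2,  76.3, 364.3]))]
top guide_tube []
scene guide_tube []
wrist guide_tube []
0.5 [array([439.9, 243.3]), array([216.4, 159.9]), array([319.6, -10.7])] [array([443., 197.]), array([211. , 176.4]), array([319.9, 171.2])]
0.6 [array([438.3, 240.5]), array([217.2, 165.7]), array([319.4,  11.7])] [array([442.5, 196.3]), array([211.2, 178.3]), array([319.8, 174.2])]
mouth [array([434.6, 258.5]), array([220.6, 167.8]), array([317.6, -23.7])]
```

View pics/m5.png

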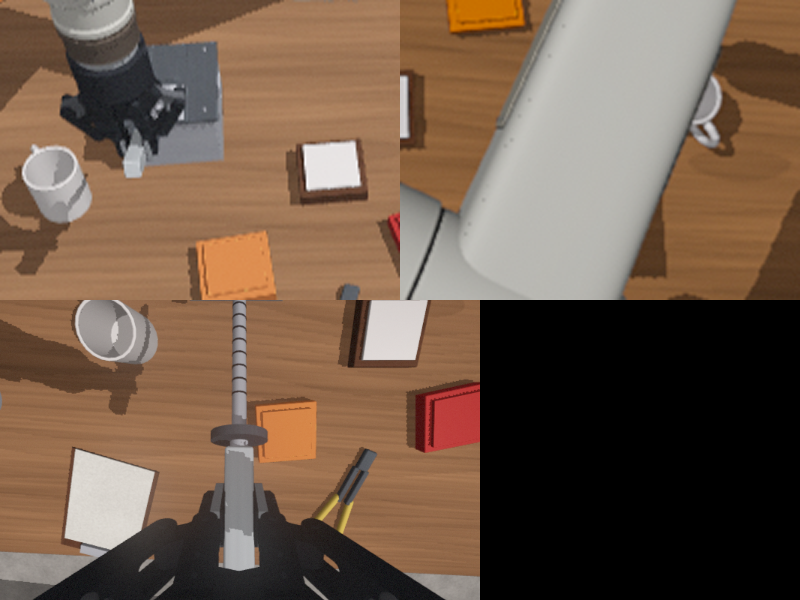

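```bash
python3 - <<'E'
from h import *
from scipy.signal import find_peaks
def rows(im,c):
    g=im[:,c-2:c+3].mean((1,2));p,_=find_peaks(-g[:180],prominence=15);return p,[round(g[i]) for i in p]
im=cv2.imread("pics/w1.png");print(rows(im,317),rows(im,318))
print(im[0:175:3,317].mean(1).round().astype(int))
W=vision.camera("wrist")[:,:,::-1]
for c in(317,318,319,320):print(c,rows(W,c))
print(W[0:180:2,318].mean(1).round().astype(int))
print("mouth tri",tri((435.9,259.1),(221.8,167.3)))
E
```

```text
(array([ 16,  29,  42,  54,  66,  78,  90, 101, 132, 143]), [75, 80, 91, 85, 95, 97, 100, 96, 81, 137]) (array([ 16,  29,  42,  54,  66,  78,  90, 101, 132, 143]), [79, 78, 93, 87, 97, 98, 102, 100, 81, 137])
[140 189 196 197 196 186 194 195 196 195 153 193 197 195  95 195 195 193
  87 194 195 195 100 196 192 194 103 195 193 192 102 193 193 194 132 192
 192 191 192 192 191 192 192 191  81 111 112 194 164 210 209 209 209 209
 209 209 208 209 208]
317 (array([  2,  18,  34,  51,  68,  85, 103, 121]), [44, 46, 51, 50, 52, 47, 48, 50])
318 (array([  2,  18,  34,  51,  68,  85, 103, 121]), [40, 45, 44, 52, 54, 46, 49, 51])
319 (array([  2,  18,  34,  51,  68,  85, 103, 121]), [42, 45, 46, 53, 53, 47, 50, 52])
320 (array([  2,  18,  34,  51,  68,  85, 103, 121]), [51, 46, 50, 53, 52, 49, 49, 53])
[146  41 152 152 155 152 150 153 147  45 152 156 154 154 156 155 150  41
 155 158 156 156 156 155 158  69 109 153 156 155 155 158 157 149  58 158
 158 157 159 158 160 158 124  87 160 159 159 159 158 160 161  96  93 161
 162 160 160 158 161 159 125  92 162 161 161 162 161 161 161 161 163 161
 161 162 162 163 161 116 118 117 117 116 116  88  88  89  90  88  84  77]
mouth tri [ 0.47041273 -0.2633313   0.13577255]
```

```bash
python3 - <<'E'
from h import *
from scipy.optimize import least_squares
r1=np.array([16,29,42,54,66,78,90,101.]);r2=np.array([2,18,34,51,68,85,103,121.])
m=vision.camera_model("wrist");H=np.linalg.inv(m["hand_eye"]);f=200/np.tan(np.radians(m["fov_y"])/2)
def row(P):
    q=P@H[:3,:3].T+H[:3,3];return m["cy"]+f*q[:,1]/q[:,2]
def pts(a,g,x0,s):  # tool frame; rod dist s from grip to tip side = +tool x; grip at tool z=-g; upper surface
    s=s-x0*0
    return np.c_[s*np.cos(a)+.005*np.sin(a)*0+(-.0)-0,0*s,-g+s*np.sin(a)-.005*np.cos(a)]+np.c_[.005*np.sin(a)*np.ones_like(s),0*s,0*s]
k=np.arange(8)
# level picture: spacing .01 assumed, fit depth (rod axis below TCP) and offset
sol=least_squares(lambda p:row(pts(0,-p[0],0,p[1]-.01*k))-r1,[.133,.14]);print("w1: axis below TCP, s ring0",sol.x,sol.fun.round(1))
for gfix in(.036,.0415,.046):
    s2=least_squares(lambda p:row(pts(p[0],gfix,0,p[1]-.01*k))-r2,[.5,.15]);print(gfix,s2.x,s2.fun.round(1),s2.cost)
s3=least_squares(lambda p:row(pts(p[0],p[2],0,p[1]-.01*k))-r2,[.5,.15,.04]);print("free",s3.x,s3.cost)
E
```

```text
w1: axis below TCP, s ring0 [0.13444645 0.14667235] [ 0.1  0.  -0.3  0.1  0.2  0.1 -0.3  0.1]
0.036 [0.46384399 0.1420477 ] [-0.1 -0.1  0.3 -0.  -0.1  0.3 -0.1 -0.1] 0.10384820002581695
0.0415 [0.48703891 0.14291569] [ 0.  -0.1  0.2 -0.2 -0.2  0.2 -0.1  0.1] 0.07600263840940644
0.046 [0.50561793 0.14366143] [ 0.2 -0.   0.2 -0.3 -0.3  0.1 -0.1  0.2] 0.13767040920136359
free [0.48124291 0.14269235 0.04011344] 0.07240484078489233
```

Call:
send_rows:
  motion: "1 0.5 0 2 0; 1 1 0 4 0; 1 2 0 6.1 0; 1 2 0 6.1 0; 1 2 0 6.1 0"

```text
clock: 13.7
eef_pos: [0.6184, -0.2528, 0.1745]
tool_rot: [-0.032, 0.999, 0.0, -0.0]
ft_force: [-0.3, 0.1, -1.5]
grip_width: 0.0167
grasp_force: 70.0
```

```bash
cat >> h.py <<'E'
M0=np.array([.471,-.263,.135]);psi=.07;u=np.array([.819*np.cos(psi),.819*np.sin(psi),.5736])
def goal(tipdepth,ang,L=.1527,g=.0405):
    "eef for tip at M0-tipdepth*u with rod angle ang"
    return M0-tipdepth*u+L*np.array([np.cos(ang)*np.cos(psi),np.cos(ang)*np.sin(psi),np.sin(ang)])-[0,0,g]
E
python3 - <<'E'
from h import *
o=bot.get_obs();print(o["clock"],o["eef_pos"],o["ft_force"])
for t,a in((-.015,.484),(.02,.484),(.04,.5),(.07,.55),(.11,.611)):print(t,totool(goal(t,a)-o["eef_pos"]).round(2))
w=vision.camera("scene");cv2.imwrite("pics/s6.png",w[:,:,::-1])
E
```

```text
13.7 [ 0.61835095 -0.25281544  0.17453043] [-0.27790654  0.11324889 -1.53968995]
-0.015 [0.03 0.01 0.04]
0.02 [ 2.89 -0.    2.05]
0.04 [ 4.65 -0.01  2.98]
0.07 [ 7.48 -0.03  4.04]
0.11 [11.27 -0.05  5.55]
```

Call:
send_rows:
  motion: "1 0.6 0 0.4 0; 1 1.2 0 0.8 0; 1 1.8 0 1.2 0; 1 2.4 0 1.6 0; 1 2.9 0 2.05 0"

```text
clock: 14.25
eef_pos: [0.5888, -0.2548, 0.1536]
tool_rot: [-0.032, 0.999, -0.0, 0.0]
ft_force: [-0.2, -0.3, -1.5]
grip_width: 0.0168
grasp_force: 70.0
```

Call:
send_rows:
  motion: "1 0.4 0 0.2 0; 1 0.9 0 0.45 0; 1 1.3 0 0.7 0; 1 1.8 0 0.95 0; 1 1.8 0 0.95 0"

```text
clock: 14.75
eef_pos: [0.5708, -0.2563, 0.1438]
tool_rot: [-0.032, 0.999, -0.0, -0.0]
ft_force: [1.0, -2.2, -4.6]
grip_width: 0.0165
grasp_force: 69.7
```

```bash
cat >> h.py <<'E'
def ringfit(g=.0405):
    from scipy.signal import find_peaks
    from scipy.optimize import least_squares
    W=vision.camera("wrist");gr=W[:,316:321].mean((1,2))[:200];r,_=find_peaks(-gr,prominence=20)
    m=vision.camera_model("wrist");H=np.linalg.inv(m["hand_eye"]);f=200/np.tan(np.radians(m["fov_y"])/2)
    r=r.astype(float);n=len(r)
    return r
E
python3 - <<'E'
from h import *
o=bot.get_obs();print(o["clock"],o["eef_pos"],o["ft_force"],o["ft_torque"])
for t,a in((.04,.5),(.055,.53),(.07,.55),(.09,.58),(.11,.611)):print(t,totool(goal(t,a)-o["eef_pos"]).round(2))
print(ringfit())
E
```

```text
14.75 [ 0.5708441  -0.25629982  0.14384958] [ 0.9551618  -2.1809713  -4.57374205] [-0.61845878 -0.48794721  0.31682478]
0.04 [-0.12  0.03 -0.09]
0.055 [1.34 0.02 0.37]
0.07 [2.72 0.01 0.97]
0.09 [4.6  0.   1.73]
0.11 [ 6.51 -0.01  2.49]
[ 39.  52.  68.  86. 103. 121. 181. 195.]
```

Call:
send_rows:
  motion: "1 0.3 -0.1 0.05 0; 1 0.7 -0.2 0.15 0; 1 1 -0.2 0.25 0; 1 1.4 -0.2 0.4 0; 1 1.4 -0.2 0.4 0"

```text
clock: 15.3
eef_pos: [0.5574, -0.2585, 0.1401]
tool_rot: [-0.032, 0.999, 0.0, 0.0]
ft_force: [3.1, 0.5, -4.9]
grip_width: 0.0162
grasp_force: 69.8
```

Call:
send_rows:
  motion: "1 0.3 0 0.1 0; 1 0.7 0 0.25 0; 1 1 0 0.4 0; 1 1.4 0 0.6 0; 1 1.4 0 0.6 0"

```text
clock: 15.8
eef_pos: [0.5427, -0.2595, 0.1337]
tool_rot: [-0.032, 0.999, 0.0, -0.001]
ft_force: [2.3, -0.3, -5.6]
grip_width: 0.0166
grasp_force: 69.6
```

```bash
python3 - <<'E'
from h import *
o=bot.get_obs();print(o["clock"],o["eef_pos"],o["ft_force"],o["ft_torque"])
for t,a in((.07,.55),(.09,.58),(.11,.611)):print(t,totool(goal(t,a)-o["eef_pos"]).round(2))
print(ringfit())
E
```

```text
15.8 [ 0.54273443 -0.25951165  0.13370356] [ 2.33166202 -0.27481995 -5.58658973] [-0.09304447 -1.45519848  0.14028862]
0.07 [-0.1   0.15 -0.05]
0.09 [1.78 0.14 0.72]
0.11 [3.68 0.13 1.47]
[ 96. 108. 125. 183. 196.]
```

Call:
send_rows:
  motion: "1 0.5 0 0.2 0; 1 0.9 0 0.35 0; 1 1.3 0 0.55 0; 1 1.8 0 0.75 0; 1 1.8 0 0.75 0"

```text
clock: 16.35
eef_pos: [0.5245, -0.2607, 0.1263]
tool_rot: [-0.032, 0.999, 0.0, -0.001]
ft_force: [2.7, -1.1, -5.2]
grip_width: 0.0166
grasp_force: 69.5
```

Call:
send_rows:
  motion: "1 0.5 0 0.25 0; 1 0.9 0 0.4 0; 1 1.3 0 0.6 0; 1 1.6 0 0.75 0; 1 1.6 0 0.75 0"

```text
clock: 16.85
eef_pos: [0.5089, -0.2618, 0.1189]
tool_rot: [-0.032, 0.999, 0.0, -0.0]
ft_force: [2.2, -0.2, -5.2]
grip_width: 0.017
grasp_force: 69.5
```

```bash
python3 - <<'E'
from h import *
o=bot.get_obs();print(o["clock"],o["eef_pos"],o["ft_force"],o["ft_torque"])
for t,a in((.10,.6),(.11,.611),(.115,.611)):print(t,totool(goal(t,a)-o["eef_pos"]).round(2))
print(ringfit())
E
```

```text
16.85 [ 0.50894629 -0.26177782  0.11889228] [ 2.19726649 -0.1937731  -5.15814896] [-0.09976313 -1.33006155  0.10977051]
0.1 [-0.62  0.15 -0.45]
0.11 [ 0.3   0.14 -0.01]
0.115 [0.71 0.14 0.28]
[186. 197.]
```

Call:
send_rows:
  motion: "1 0.2 0 0.1 0; 1 0.35 0 0.2 0; 1 0.5 0 0.3 0; 1 0.6 0 0.35 0; 1 0.6 0 0.35 0"

```text
clock: 17.4
eef_pos: [0.5084, -0.262, 0.1184]
tool_rot: [-0.033, 0.999, -0.0, 0.005]
ft_force: [11.3, 2.6, 1.3]
grip_width: 0.017
grasp_force: 70.1
```

Call:
send_rows:
  motion: "1 0.2 0 0.15 0; 1 0.4 0 0.3 0; 1 0.4 0 0.3 0"

```text
clock: 17.7
eef_pos: [0.5087, -0.262, 0.1186]
tool_rot: [-0.033, 0.999, -0.001, 0.01]
ft_force: [15.5, 5.6, 9.8]
grip_width: 0.0165
grasp_force: 71.3
```

```bash
python3 - <<'E'
from h import *
o=bot.get_obs();print(o["clock"],o["eef_pos"],o["ft_force"])
c=np.zeros((600,800,3),np.uint8);c[:400,:400]=cv2.resize(vision.camera("scene")[120:200,180:260,::-1],(400,400),interpolation=2);c[:400,400:]=cv2.resize(vision.camera("wrist")[60:260,218:418,::-1],(400,400),interpolation=2);cv2.imwrite("pics/m7.png",c[:400])
E
```

```text
17.7 [ 0.50866005 -0.26204789  0.1185696 ] [15.54798421  5.61143863  9.78488724]
```

View pics/m7.png

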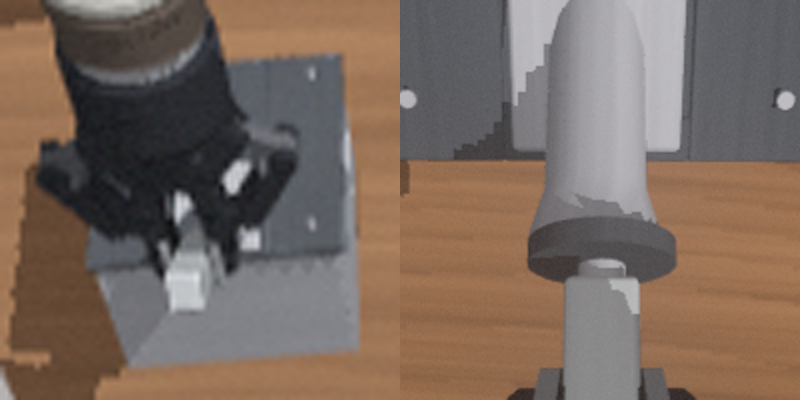

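Call:
send_rows:
  motion: "1 -0.8 0 -0.55 0; 1 -1.6 0 -1.1 0; 1 -3.3 0 -2.3 0; 1 -5 0 -3.5 0; 1 -6.6 0 -4.6 0"

```text
clock: 18.3
eef_pos: [0.5642, -0.2583, 0.1577]
tool_rot: [-0.032, 0.999, 0.0, -0.003]
ft_force: [1.2, -0.8, -4.1]
grip_width: 0.0163
grasp_force: 69.4
```

Call:
send_rows:
  motion: "1 -1.6 0 -1.15 0; 1 -3.3 0 -2.3 0; 1 -5 0 -3.5 0; 1 -6.4 0 -4.5 0; 1 -6.4 0 -4.5 0"

```text
clock: 18.8
eef_pos: [0.6301, -0.2541, 0.2039]
tool_rot: [-0.032, 0.999, -0.0, -0.001]
ft_force: [0.1, 0.5, -1.8]
grip_width: 0.0168
grasp_force: 69.7
```

```bash
python3 - <<'E'
from h import *
o=bot.get_obs();print(o["clock"],o["eef_pos"],o["ft_force"],o["joint_pos"]);print(ringfit())
E
```

```text
18.8 [ 0.63005891 -0.25413656  0.20387846] [ 0.06378816  0.51730545 -1.76594382] [-3.82897459e-01  6.23980935e-01  6.10789050e-01  1.55830978e+00
 -9.96495134e-04 -4.47626260e-01]
[ 23.  37.  51.  66.  81.  97. 113. 129. 182.]
```

Call:
send_rows:
  motion: "1 0 0 -3 0; 1 0 0 -6 0; 1 3 2 -6 -0.14; 1 6 4 -6 -0.28; 1 9 6 -6 -0.42"

```text
clock: 19.35
eef_pos: [0.5328, -0.1997, 0.2621]
tool_rot: [-0.242, 0.97, 0.001, -0.002]
ft_force: [0.3, 0.0, -0.1]
grip_width: 0.0167
grasp_force: 69.7
```

```bash
cat > st.py <<'E'
from h import *
import sys
o=bot.get_obs();M=R.from_quat(o["tool_rot"]).as_matrix()
print(o["clock"],o["eef_pos"].round(4),o["ft_force"].round(1),"yaw",np.arctan2(-M[1,0],-M[0,0]),"todo",totool(np.array(list(map(float,sys.argv[1:4])))-o["eef_pos"]).round(2))
E
python3 st.py .335 -.10 .26
```

```text
19.35 [ 0.5328 -0.1997  0.2621] [ 0.3  0.  -0.1] yaw 0.4888109078175217 todo [12.78 18.09  0.3 ]
```

Call:
send_rows:
  motion: "1 2 3 0 -0.14; 1 4 6 0 -0.28; 1 6 9 0 -0.42; 1 9 12.5 0 -0.56; 1 11 16 0 -0.7"

```text
clock: 19.85
eef_pos: [0.3594, -0.1091, 0.2624]
tool_rot: [-0.56, 0.829, 0.001, -0.002]
ft_force: [0.1, 0.5, -0.4]
grip_width: 0.0166
grasp_force: 69.7
```

```bash
python3 st.py .335 -.10 .26
```

```text
19.85 [ 0.3594 -0.1091  0.2624] [ 0.1  0.5 -0.4] yaw 1.1881101776667067 todo [0.07 2.6  0.25]
```

Call:
send_rows:
  motion: "1 0 1 0 -0.14; 1 0 2 0 -0.28; 1 0 2.6 0 -0.42; 1 0 2.6 0 -0.45; 1 0 2.6 0 -0.45"

```text
clock: 20.35
eef_pos: [0.3376, -0.0997, 0.2629]
tool_rot: [0.729, -0.685, -0.001, 0.001]
ft_force: [1.2, -0.2, -0.8]
grip_width: 0.0166
grasp_force: 69.7
```

Call:
send_rows:
  motion: "1 0 0 3 0; 1 0 0 7 0; 1 0 0 9.5 0; 1 0 0 9.5 0"

```text
clock: 20.75
eef_pos: [0.3354, -0.0989, 0.1651]
tool_rot: [0.729, -0.685, -0.004, 0.002]
ft_force: [-0.6, 0.7, -1.4]
grip_width: 0.0167
grasp_force: 69.7
```

```bash
python3 st.py .335 -.10 .0675; python3 -c "
from h import *
print(ringfit());rodfit(0,0)"
```

```text
20.75 [ 0.3354 -0.0989  0.1651] [-0.6  0.7 -1.4] yaw 1.6328859513229932 todo [ 0.14 -0.04  9.76]
[ 23.  37.  51.  66.  81.  97. 113. 129. 182.]
top [(0.47, array([349.2, 312.1,   7.8,   7.6]))]
scene [(0.9, array([272.5, 116.7,  45. ,  27.2]))]
```

Call:
send_rows:
  motion: "1 0 0 1.2 0; 1 0 0 2.8 0; 1 0 0 4.4 0; 1 0 0 6 0; 1 0 0 7 0"

```text
clock: 21.5
eef_pos: [0.3417, -0.1001, 0.0998]
tool_rot: [0.729, -0.684, 0.002, -0.001]
ft_force: [0.6, 2.7, 3.2]
grip_width: 0.0162
grasp_force: 68.5
```

Call:
send_rows:
  motion: "1 0 0 0.6 0; 1 0 0 1.2 0; 1 0 0 1.8 0; 1 0 0 1.8 0"

```text
clock: 21.9
eef_pos: [0.3401, -0.1004, 0.0805]
tool_rot: [0.729, -0.684, 0.001, 0.0]
ft_force: [1.1, -1.5, 2.7]
grip_width: 0.0169
grasp_force: 68.3
```

```bash
cat > ang.py <<'E'
from h import *
from scipy.optimize import least_squares
m=vision.camera_model("wrist");H=np.linalg.inv(m["hand_eye"]);f=200/np.tan(np.radians(m["fov_y"])/2)
def row(P):
    q=P@H[:3,:3].T+H[:3,3];return m["cy"]+f*q[:,1]/q[:,2]
r=ringfit();print(r)
# visible rings counted from collar side; ring7 at .0727 from grip, spacing .01
r=r[r<150];s=.0727+.01*np.arange(len(r))[::-1]
F=lambda a,ds:row(np.c_[(s+ds)*np.cos(a)+.005*np.sin(a),0*s,-.0405+(s+ds)*np.sin(a)-.005*np.cos(a)])
for ds in(None,0.):
    q=least_squares(lambda p:F(p[0],p[1] if ds is None else 0.)-r,[.1,0.]);print("angle deg",np.degrees(q.x[0]),q.x[1],q.cost)
E
python3 ang.py; python3 st.py .335 -.1 .0675; python3 -c "
from h import *
rodfit(0,0)"
```

```text
[ 23.  50.  76. 102. 170. 195.]
angle deg 4.663694736292332 0.00459553437399841 0.10821124204810054
angle deg -1.0260364812706513 0.0 226.6381886522368
21.95 [ 0.3401 -0.1004  0.0807] [ 0.4 -0.8  1.7] yaw 1.6340404219802038 todo [-0.07  0.51  1.32]
top []
scene [(0.52, array([266.3, 135.2,  67.8,  13.6]))]
```

Call:
send_rows:
  motion: "1 0 0 0.4 0; 1 0 0 0.8 0; 1 0 0 1.25 0; 1 0 0 1.25 0"

```text
clock: 22.55
eef_pos: [0.3391, -0.0995, 0.0674]
tool_rot: [0.729, -0.684, -0.001, 0.0]
ft_force: [0.3, -0.1, 0.6]
grip_width: 0.0167
grasp_force: 68.2
```

```bash
python3 ang.py; python3 st.py .335 -.1 .0675
```

```text
[ 12.  42.  71.  99. 170.]
angle deg -1.2296598025224574 0.006030923623654691 0.1638119560520396
angle deg -2.23249923965636 0.0 591.7364898521744
22.6 [ 0.3392 -0.0996  0.0676] [ 0.3 -1.1 -0.6] yaw 1.634158360144905 todo [0.02 0.42 0.01]
```

Call:
send_rows:
  motion: "1 0 0 -4 0; 1 0 0 -8 0; 1 -4 -3 -8 0; 1 -8 -6 -8 0; 1 -12 -9 -8 0"

```text
clock: 23.1
eef_pos: [0.4223, 0.027, 0.1481]
tool_rot: [0.728, -0.685, -0.0, -0.0]
ft_force: [1.0, -1.5, -1.5]
grip_width: 0.0167
grasp_force: 67.8
```

Call:
send_rows:
  motion: "1 -3 -2 0 0; 1 -6 -4 0 0; 1 -9 -6 0 0; 1 -9.6 -6.2 0 0; 1 -9.6 -6.2 0 0"

```text
clock: 23.6
eef_pos: [0.4769, 0.1263, 0.147]
tool_rot: [0.73, -0.684, -0.001, 0.001]
ft_force: [0.5, -1.3, -0.5]
grip_width: 0.0166
grasp_force: 67.8
```

```bash
python3 ang.py; python3 st.py .477 .125 .035; python3 - <<'E'
from h import *
rodfit(0,0)
o=bot.get_obs();M=R.from_quat(o["tool_rot"]).as_matrix();d=-M[:,0]*[1,1,0]
for a in(-.05,0,.05):
  e=d*np.cos(a)+np.array([0,0,np.sin(a)])
  G=o["eef_pos"]+[0,0,.0405]
  print(a,[w2px(cam(c),G-.155*e).round(1) for c in("top","scene")],[w2px(cam(c),G+.05*e).round(1) for c in("top","scene")])
for c in("top","scene"):
  im=vision.camera(c);cv2.imwrite(f"pics/f_{c}.png",im[:,:,::-1])
  print([(round(x["conf"],2),np.round(x["rect"],1)) for x in boxes_of(c,"tile")])
E
```

```text
[ 12.  43.  72.  98. 172.]
angle deg -0.7587711462390245 0.005995299000814658 0.5310123262067931
angle deg -2.172371718354903 0.0 574.3243982266
23.65 [0.4766 0.1253 0.1471] [ 0.1 -0.6 -1.1] yaw 1.6350190845940833 todo [ 0.03 -0.08 11.21]
top [(0.81, array([310.8, 245.1,  57. ,  15.8]))]
scene [(0.62, array([344.1, 154.6,  76.9,  14.9]))]
-0.05 [array([339.4, 243.5]), array([304.6, 155.1])] [array([251.1, 244.4]), array([380.2, 152.2])]
0 [array([339.4, 243.9]), array([304.5, 157. ])] [array([250.9, 244.3]), array([380.4, 151.5])]
0.05 [array([339.2, 244.4]), array([304.6, 158.9])] [array([250.8, 244.1]), array([380.5, 150.9])]
[(0.97, array([391. , 197.1,  42.6,  37.1])), (0.86, array([293.4, 207.1,  41.3,  43.8])), (0.8, array([337.9, 255.8,  34.1,  40.8]))]
[(0.73, array([304.4, 198.3,  31.5,  33.4])), (0.66, array([354.2, 230.4,  45.7,  42.4])), (0.64, array([259.1, 246.6,  38.3,  41.5])), (0.47, array([345.2, 154.1,  77.4,  16.9]))]
```

```bash
cat > lev.py <<'E'
from h import *
o=bot.get_obs();M=R.from_quat(o["tool_rot"]).as_matrix();d=-M[:,0]*[1,1,0]
G=o["eef_pos"]+[0,0,.0405]
im=vision.camera("scene").astype(int);S=cam("scene")
sat=im.max(2)-im.min(2)
p=lambda s,a:w2px(S,G-s*(d*np.cos(a)+np.array([0,0,np.sin(a)])))
mc=[];mr=[]
for s in np.linspace(.075,.145,40):
    c,r=p(s,0);c=int(round(c));r=int(round(r));rr=np.arange(r-7,r+8)
    w=np.clip(60-sat[rr,c],0,40);
    if w.sum()>40: mc.append(c);mr.append((w*rr).sum()/w.sum())
k,b=np.polyfit(mc,mr,1);print("n",len(mc),"slope",k,"resid",np.std(np.polyval([k,b],mc)-mr))
for a in(-.1,-.05,0,.05,.1):
    A,B=p(.075,a),p(.145,a);print(a,"slope",((B-A)[1]/(B-A)[0]).round(4),"row mid",(p(.11,a)).round(1))
print("meas row mid",np.polyval([k,b],p(.11,0)[0]))
E
python3 lev.py
```

```text
n 40 slope -0.1005246759774543 resid 0.09453277593900009
-0.1 slope -0.0045 row mid [321.8 153.1]
-0.05 slope -0.0386 row mid [321.6 154.5]
0 slope -0.0722 row mid [321.5 155.9]
0.05 slope -0.1054 row mid [321.5 157.2]
0.1 slope -0.1385 row mid [321.6 158.6]
meas row mid 156.39705881512657
```

Call:
send_rows:
  motion: "1 0 0 3.5 0; 1 0 0 7 0; 1 0 0 10 0; 1 0 0 11.5 0; 1 0 0 12 0"

```text
clock: 24.6
eef_pos: [0.476, 0.1248, 0.0263]
tool_rot: [0.729, -0.684, -0.001, 0.002]
ft_force: [-0.0, -0.3, -1.2]
grip_width: 0.0167
grasp_force: 67.9
```

Call:
send_rows:
  motion: "1 0 0 0 0; 1 0 0 0 0; 1 0 0 0 0; 1 0 0 0 0; 1 0 0 0 0"

```text
clock: 25.1
eef_pos: [0.4784, 0.1256, 0.0289]
tool_rot: [0.729, -0.684, 0.0, -0.001]
ft_force: [0.1, -0.0, -2.0]
grip_width: 0.0164
grasp_force: 67.9
```

```bash
python3 st.py .477 .125 .027; python3 lev.py; python3 - <<'E'
from h import *
rodfit(0,0)
for c in("top","scene"):
  print(w2px(cam(c),[.487,-.03,.069]))
  print(c,[(round(x["conf"],2),np.round(x["rect"],1)) for x in boxes_of(c,"tile")])
E
```

```text
25.1 [0.4784 0.1256 0.0289] [ 0.1 -0.  -2. ] yaw 1.6341898257295062 todo [0.05 0.14 0.19]
n 40 slope -0.10227955981313144 resid 0.39734929589150075
-0.1 slope -0.0155 row mid [321.1 181. ]
-0.05 slope -0.0467 row mid [320.9 182.1]
0 slope -0.0775 row mid [320.8 183.3]
0.05 slope -0.108 row mid [320.8 184.4]
0.1 slope -0.1384 row mid [320.9 185.6]
meas row mid 184.14893237727878
top [(0.67, array([311.6, 250.3,  47.1,   6. ]))]
scene [(0.53, array([344. , 181.1,  70.8,  11.1]))]
[337.62676321 250.04482865]
top [(0.93, array([392.2, 196.8,  43.9,  34.8])), (0.88, array([337.2, 255.9,  35.6,  39.4])), (0.63, array([293. , 205.6,  36.8,  40.6]))]
[305.04635648 184.26440397]
scene [(0.75, array([304.1, 199.1,  30.9,  35.3])), (0.66, array([258. , 245.7,  39.2,  42.8])), (0.59, array([352.5, 230.3,  42.3,  41.5]))]
```

Call:
send_rows:
  motion: "1 0.2 0 0 0; 1 0.2 0 0 0; 1 0.2 0 0 0; 1 0.2 0 0 0; 1 0.2 0 0 0"

```text
clock: 25.95
eef_pos: [0.478, 0.1234, 0.0282]
tool_rot: [0.729, -0.684, 0.0, -0.0]
ft_force: [-0.7, -0.3, -0.5]
grip_width: 0.0167
grasp_force: 67.9
```

Call:
send_rows:
  motion: "1 0 0 0 0; 1 0 0 0 0; 1 0 0 0 0; 1 0 0 0 0; 1 0 0 0 0"

```text
clock: 26.45
eef_pos: [0.478, 0.1234, 0.0282]
tool_rot: [0.729, -0.684, -0.0, 0.0]
ft_force: [0.0, -0.7, -1.3]
grip_width: 0.0168
grasp_force: 67.9
```

```bash
python3 -c "
from workcell import bot,workorder
o=bot.get_obs();print(o['eef_pos'],o['joint_vel'].round(3),o['grasp_force']);print(workorder.job_done())"
```

```text
[0.47795378 0.12342656 0.02820892] [ 0.    -0.001  0.001 -0.     0.001  0.   ] 67.86535978317261
the job is handed in; nothing more can be done
None
```

I handed the job in at about 26 s: the rod was pushed in until its collar stopped on the tube's mouth, drawn fully out, and is now held still with its tip about 4 cm above the tile, within roughly 5 mm of its middle and about 1–2° off level; the judge's result was not shown.

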